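# Unhook the slide rack from the draining stand and seat it in the blue dish

## Robot

A 6-joint arm with a two-finger parallel gripper is mounted at the origin on the work surface. World frame = base frame: x ahead of the robot, y to its left, z up, the work surface at z = 0. Lengths are in m, angles in rad, forces in N, time in s.
With the tool pointing down it reaches from about 0.25 to 0.775 m from the base axis. Payload 4 kg.
Tool frame: the origin (TCP) lies between the finger pads; the fingertips stand 14 mm ahead of it and the grasp point (between the pads) lies 5 mm behind it; z points along the fingers, y is the line along which they close (so a half turn about z gives the same grasp; the last joint's range is limited). The gripper opens to 94 mm and grips with 3 to 60 N. Pads are 16 mm wide; open, the fingers measure 119 mm over their backs; the gripper's body (75 mm by 177 mm) begins 78 mm behind the grasp point.
Start: joints at [1.03, 0.087, 1.371, -0, 1.684, -0.103], TCP at [0.233, 0.498, 0.22] pointing down, gripper open.
Joint ranges: [-3.1, 3.1], [-0.76, 2.03], [0.27, 2.55], [-1.08, 4.22], [0.17, 2.65], [-2.57, 2.57]. Speed limits (rad/s): [2.79, 2.79, 3.14, 3.14, 3.14, 3.14].

## Interface

Orientations are given as [roll, pitch, yaw] about the fixed x, y, z axes, in that order (R = Rz(yaw) Ry(pitch) Rx(roll)).
In Python, from bench import robot, snapshot gives the robot as it stands.
- The arm moves only by the tool carry_out, never from a script. Its argument "motion" is text: rows parted by semicolons, each of 4 numbers parted by spaces: the shift along the tool's x, y, z each as a share of 0.15 m, from -1 to 1, then the turn about the tool's z as a share of 180 degrees, from -1 to 1. A call has exactly 8 rows; each row is the pose to reach, as a shift and turn from the pose commanded when the call began, along the tool's axes at that moment, turning the shorter way round; what a row does not reach only later rows make up. A row lasts 1/10 s, in which the tool goes at most 50 mm and 8.59 degrees, less where a joint would pass 70% of its speed; a pose out of reach is approached as far as the arm can. A call with a number of a shift or a turn outside -1 to 1 is refused whole. A call with a gripper value outside its range is refused whole. "grip" is the opening, from -1 (shut) to 1 (fully open), set as the call begins (left out, the last holds). The fingers move at their own pace and stop on an object; the grip force is fixed at half the most. Time passes only in rows, so rows that repeat a pose let the fingers close, or fill a call up. It gives the time, the measured TCP pose, the force, the opening and the grip force at its end, in the units of the state.
- robot.get_obs(): the state, without advancing time (a new reading comes with each control period).
- snapshot(name): name is "side" or "top" or "wrist"; returns a dict with "image" (480x640x3 uint8, red, green, blue), "fx", "fy", "cx", "cy" (pixels), "distortion" ([k1, k2, p1, p2, k3] as OpenCV has them; the pictures are not rectified), "pose" (4x4, takes a point from camera to world coordinates); the wrist camera has in their place "hand_eye" (4x4, takes a point from camera to tool coordinates, whose origin is the TCP and whose axes are the flange's). Camera axes: x right, y up, looking along -z (the intrinsics and any distortion apply to the point x, -y, -z); pixel columns grow to the right and rows downward; lengths in m; the calibration is good to about 2 mm. A picture is of the moment at which its call begins: read the wrist's pose just before it. There is no depth.
- robot.close_job(): hands the job in; it is judged then, once.
The state is a dict: "time": time; "joint_positions": joint angles; "qvel": joint speeds; "joint_torque": joint torques, N m; "tool_pos": TCP position; "ee_rot": TCP orientation; "wrist_force": force on the tool from outside, world axes, zero at the start; "wrist_torque": the same for the moment, N m; "width": finger opening in m; "finger_force": force on a finger pad.
Only numpy, scipy, OpenCV 4.12 (cv2) and the standard library are available. Lean on these libraries where they do the work, as an engineer would, in place of code of your own. Each camera call takes 0.05 s, during which the arm holds its last target. There are 200 camera calls.

## Task

Take the orange-gripped slide rack off the draining stand: lift it in the hook, feel its bar push up the red sprung keeper just far enough to clear the yellow lip without ramming it, then slide it out. Set it gently down, upright and fully home in the empty blue dish, let go, and leave everything else where it stands.

Things in the scene. Friction and masses are not known exactly. Their poses are not given: they have to be found in the camera images.
- stand: White draining stand, fixed: base 150 x 150 x 12, upright plate 130 wide, 227 high. Origin on the table in the plane of the plate's front face, midway across. Its -x is the way the hook points and the only way out; y along the plate, z up. 'Out' means distance from the plate along -x. A rubber rest (64 wide, 69 above the table, 45 out) on a 1 N/mm spring backs the rack's foot.
- hook_floor (a point): Middle of the hook's floor, fixed, 118 above the table, 7 out (axes as the stand's). The floor is 36 wide, reaches 14 out and ends in a deep upturned yellow lip, 36 wide, 6 thick (14 to 20 out), round-topped. The lip belongs to a yellow frame that was set anew by hand, so its height is NOT reported: the lip top is anywhere from 24 to 52 above this floor.
- stand_top (a point): Middle of the plate's top edge at its front face, fixed. Before the plate, on the yellow frame (106 wide, bridge 2 to 24 out, its top 27 above the lip top), sits a red level sprung keeper, 2 to 30 out, 36 wide, its underside 4 above the lip top: the 8 thick bar must push it up 4 or more to pass. It yields at 2 N, takes 0.4 N more per mm, and stops hard after 8 (5.2 N). Over 20 N on keeper or lip damages them.
- rack_handle (a point): The slide rack to move: steel tray 100 (x) x 86 (y) x 34 high with an orange upright grip block, 24 x 24, from 58 to 103 above the rack's underside, over its middle. This point is in the block, 80 above the underside; x points to the hanging bar. About 280 g, give or take a third. At the start it hangs near level, x along the stand's x, underside 60 above the table, middle 95 out.
- rack_bar (a point): Middle of the rack's hanging bar: round, 8 thick, 60 long along y, held by two 8 thick arms at y = +-30 on the rack's back, so that the hook's lip stands inside the loop with 8 to spare on each side (so the hung rack can shift along y, while along x its bar bears on the lip and can go back 6 to the plate). 85 from the handle point along the rack's +x and 18 below it. Axes as the rack's.
- dish_in (a point): Centre of the inner floor (4 above the table) of the empty blue dish, fixed: outside 116 (x) x 102 (y) x 45 high, walls 4, inside 108 x 94, so the rack has 4 to spare on each side. Its long side is along x; the rack may go in either way round, its hanging bar sticking out over the rim.
- other_rack_handle (a point): Grip (green) of a second rack of the same size that already stands in the grey dish, 80 above its underside: leave alone.
- reagent_a: Amber bottle, 60 across, 130 high; origin under its centre: leave alone.
- reagent_b: White bottle, 54 across, 120 high; origin under its centre: leave alone.
- jar: Small glass jar, 52 across, 70 high, open; origin under its centre: leave alone.
- calculator: Desk calculator 130 x 180 x 19; origin under its centre: leave alone.
- tube_tray: White tray 75 x 160 x 40 with capped tubes up to 84 high; origin under its centre: leave alone.
- slide_box: Wooden slide box 100 x 170 x 32; origin under its centre: leave alone.

How it is judged:
By the outcome, as a careful person would: the job done as asked, in the order asked, and still so for the second after the job is handed in, with the robot touching nothing.
It also fails if it takes over 64 s, if anything falls off the work surface, if the arm or the gripper's body presses on something with over 40 N, if the wrist force passes 120 N, or if a joint passes its speed limit or range.

## Working session

There is one attempt and no reset: what is moved stays moved. The work goes in short steps, Python scripts to look and compute and a tool call to move; the robot and the scene stay as the last step left them, time stands still between calls to the robot, and variables do not carry over. Pictures are saved under pics/ and viewed, at most 10 in all, crops included, and the job is handed in when it is done.

Besides the shell and the picture viewer there is one more tool, called after "Call:" by a JSON object that holds its "name" and its "arguments". carry_out: Moves the arm, as the interface text tells. Shift numbers are shares of 0.15 m and turn numbers shares of 180 degrees, none past 1 either way. Its arguments: {"type":"object","properties":{"motion":{"type":"string"},"grip":{"type":"number"}},"required":["motion"]}

```bash
mkdir -p pics; ls
cat > h.py <<'E'
import numpy as np, cv2
from scipy.spatial.transform import Rotation as R
from bench import robot, snapshot
def obs():
    o=robot.get_obs(); return o
def snap(n):
    o=robot.get_obs(); s=snapshot(n)
    if n=="wrist":
        T=np.eye(4);T[:3,:3]=toolR(o);T[:3,3]=o["tool_pos"]; s["pose"]=T@np.array(s["hand_eye"])
    s["pose"]=np.array(s["pose"]); return s
def toolR(o):
    e=np.array(o["ee_rot"]); return e if e.shape==(3,3) else R.from_euler("xyz",e).as_matrix()
def K(s): return np.array([[s["fx"],0,s["cx"]],[0,s["fy"],s["cy"]],[0,0,1.]]),np.array(s["distortion"],float)
def ray(s,uv):
    k,d=K(s);p=cv2.undistortPoints(np.array(uv,float).reshape(-1,1,2),k,d).reshape(-1,2)
    v=np.c_[p[:,0],-p[:,1],-np.ones(len(p))]@s["pose"][:3,:3].T
    return s["pose"][:3,3],v
def onz(s,uv,z):
    c,v=ray(s,uv); return c+v*((z-c[2])/v[:,2])[:,None]
def proj(s,P):
    k,d=K(s);q=(np.array(P,float).reshape(-1,3)-s["pose"][:3,3])@s["pose"][:3,:3]
    q=q*[1,-1,-1]
    return cv2.projectPoints(q,np.zeros(3),np.zeros(3),k,d)[0].reshape(-1,2)
def tri(views):
    A=np.zeros((3,3));b=np.zeros(3)
    for s,uv in views:
        c,v=ray(s,[uv]);v=v[0]/np.linalg.norm(v[0]);M=np.eye(3)-np.outer(v,v);A+=M;b+=M@c
    return np.linalg.solve(A,b)
def save(s,n): cv2.imwrite("pics/"+n,s["image"][:,:,::-1])
E
python3 - <<'E'
from h import *
o=obs();print({k:np.round(v,3).tolist() for k,v in o.items()})
for n in ["side","top","wrist"]:
    s=snap(n);save(s,n+"0.png");print(n,np.round(s["pose"],3).tolist(),s["fx"],s["distortion"])
E
```

```text
pics
{'time': 0.0, 'joint_positions': [1.03, 0.088, 1.372, -0.0, 1.684, -0.103], 'qvel': [-0.0, -0.001, -0.002, -0.0, 0.001, -0.001], 'joint_torque': [-0.0, -34.018, -30.243, 0.072, 0.033, -0.0], 'tool_pos': [0.233, 0.498, 0.218], 'ee_rot': [-3.139, -0.0, 2.704], 'wrist_force': [0.323, -0.145, -0.44], 'wrist_torque': [0.019, -0.012, -0.027], 'finger_force': 0.0, 'width': 0.094}
side [[-0.976, 0.127, -0.177, 0.294], [-0.218, -0.583, 0.782, 1.147], [-0.004, 0.802, 0.597, 1.078], [0.0, 0.0, 0.0, 1.0]] 613.2700069468722 [-0.11907179  0.          0.          0.          0.        ]
top [[-0.028, 0.991, -0.134, 0.384], [-1.0, -0.029, -0.006, -0.054], [-0.009, 0.134, 0.991, 1.457], [0.0, 0.0, 0.0, 1.0]] 554.1829552623341 [-0.14968085  0.          0.          0.          0.        ]
wrist [[0.424, -0.88, -0.216, 0.172], [0.906, 0.411, 0.103, 0.526], [-0.002, -0.239, 0.971, 0.385], [0.0, 0.0, 0.0, 1.0]] 341.43230321438267 [-0.0275091  0.         0.         0.         0.       ]
```

View pics/side0.png

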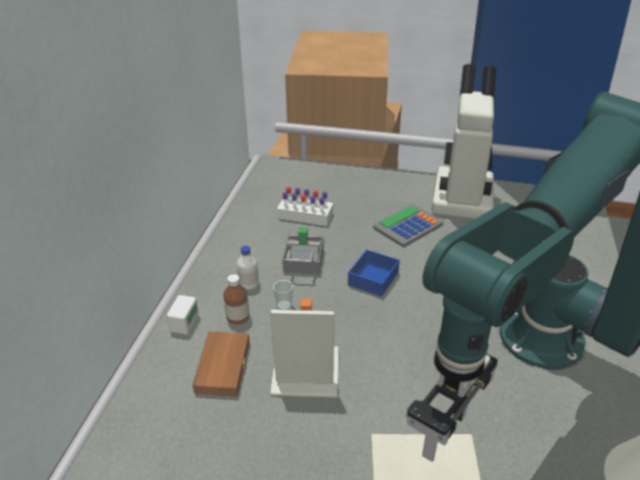

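View pics/top0.png

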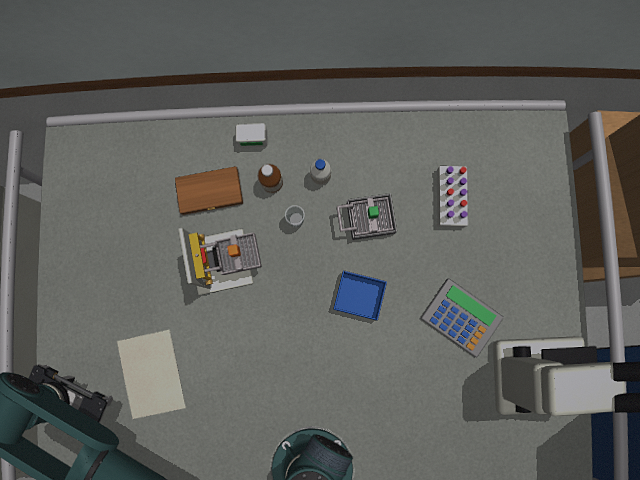

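The side view shows the stand from behind (around 305,350). The top view shows the stand plate at (190,258), the orange grip at (233,251) and the blue dish at (360,296). Next I measure these from the top view.

```bash
cat > m1.py <<'E'
from h import *
s=snap("top");im=s["image"];hsv=cv2.cvtColor(im,cv2.COLOR_RGB2HSV)
def comp(lo,hi,box):
    m=cv2.inRange(hsv,lo,hi);M=np.zeros_like(m);x0,y0,x1,y1=box;M[y0:y1,x0:x1]=m[y0:y1,x0:x1]
    n,l,st,c=cv2.connectedComponentsWithStats(M);i=1+np.argmax(st[1:,4]);return (l==i).astype(np.uint8),c[i],st[i]
for nm,lo,hi,box,z in [("orange",(8,150,120),(18,255,255),(215,235,250,265),.163),("blue",(105,100,40),(125,255,255),(320,260,400,330),.045),("yellow",(20,130,100),(35,255,255),(175,220,225,300),.18),("green",(50,120,50),(85,255,255),(350,195,400,230),.16),("red",(0,150,80),(6,255,255),(190,220,225,290),.17)]:
    m,c,st=comp(lo,hi,box);r=cv2.minAreaRect(cv2.findNonZero(m));b=cv2.boxPoints(r)
    P=onz(s,b,z);print(nm,c.round(1),st.tolist(),onz(s,[c],z).round(4)[0],"\n",P[:,:2].round(4).tolist(), np.linalg.norm(P-np.roll(P,-1,0),axis=1).round(4))
    e=P[1]-P[0];f=P[2]-P[1];g=e if np.linalg.norm(e)>np.linalg.norm(f) else f;print(" long yaw",np.degrees(np.arctan2(g[1],g[0])).round(1))
a=cv2.resize(im[215:305,170:270],None,fx=5,fy=5,interpolation=cv2.INTER_CUBIC)
cv2.imwrite("pics/crop1.png",a[:,:,::-1])
E
python3 m1.py
```

```text
orange [232.4 249.4] [228, 245, 10, 10, 89] [0.5523 0.1696 0.163 ] 
 [[0.5631, 0.1801], [0.5625, 0.1586], [0.541, 0.1587], [0.5416, 0.1802]] [0.0215 0.0215 0.0215 0.0215]
 long yaw -91.7
blue [359.9 295.2] [334, 271, 53, 49, 1823] [ 0.4407 -0.1344  0.045 ] 
 [[0.4078, -0.065], [0.5059, -0.0928], [0.4742, -0.2048], [0.3765, -0.1762]] [0.1019 0.1164 0.1018 0.1155]
 long yaw -105.8
yellow [196.4 255.5] [189, 233, 16, 46, 391] [0.5382 0.2521 0.18  ] 
 [[0.5895, 0.2728], [0.5927, 0.2515], [0.4881, 0.2323], [0.4849, 0.2534]] [0.0216 0.1063 0.0213 0.1064]
 long yaw -169.6
green [373.3 210.9] [369, 206, 10, 11, 88] [ 0.6353 -0.1672  0.16  ] 
 [[0.6452, -0.1549], [0.6483, -0.1768], [0.6257, -0.1795], [0.6227, -0.1577]] [0.0221 0.0227 0.022  0.0227]
 long yaw -173.1
red [203.2 255. ] [201, 248, 5, 15, 40] [0.5402 0.2381 0.17  ] 
 [[0.5559, 0.2461], [0.5574, 0.2378], [0.5238, 0.2311], [0.5224, 0.2394]] [0.0084 0.0342 0.0084 0.0342]
 long yaw -168.7
```

View pics/crop1.png

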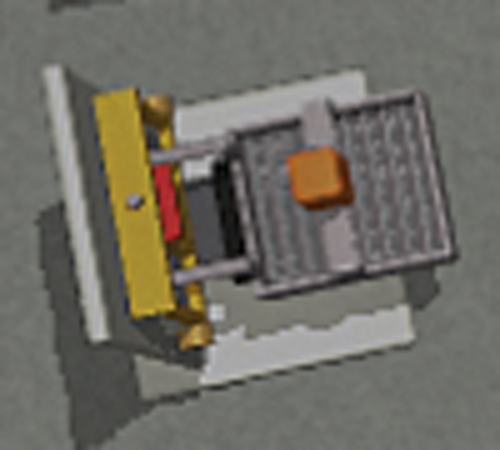

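Crop: the yellow bridge is at px (135,200), with the red keeper at (168,205) in front of it. The bar sits below them, and the orange block at (318,178) lies about 83 mm from the bridge. Stand yaw is about 100.4° and dish yaw about 74°. I'll raise the arm and head over.

```bash
cat >> h.py <<'E'
def go(p,yaw=None):
    o=obs();r=toolR(o);d=r.T@(np.array(p)-o["tool_pos"]);t=0
    y=np.degrees(np.arctan2(r[1,0],r[0,0]))
    if yaw is not None: t=-((yaw-y+180)%360-180)
    print("time",round(o["time"],2),"pos",np.round(o["tool_pos"],4),"yaw",round(y,2),"shares",(d/.15).round(3),"turn",round(t/180,4),"F",np.round(o["wrist_force"],2),"w",round(o["width"],4))
E
python3 -c "
from h import *
go([.553,.169,.30],100.4)"
```

```text
time 0.2 pos [0.233  0.4979 0.2188] yaw 154.92 shares [-2.861 -1.082 -0.541] turn 0.3029 F [-0.11  0.14  0.66] w 0.0938
```

Call:
{"name": "carry_out", "arguments": {"motion": "-0.1 0 -0.25 0;-0.3 -0.1 -0.5 0;-0.6 -0.2 -0.55 0;-0.9 -0.3 -0.55 0;-1 -0.35 -0.55 0;-1 -0.35 -0.55 0;-1 -0.35 -0.55 0;-1 -0.35 -0.55 0"}}

```text
time: 1.0
tool_pos: [0.3459, 0.3878, 0.3018]
ee_rot: [-3.141, -0.001, 2.705]
wrist_force: [0.2, -0.2, -0.7]
width: 0.0941
finger_force: 0.0
```

Call:
{"name": "carry_out", "arguments": {"motion": "-0.3 -0.1 0 0;-0.6 -0.2 0 0;-0.9 -0.3 0 0;-1 -0.35 0 0;-1 -0.35 0 0;-1 -0.35 0 0;-1 -0.35 0 0;-1 -0.35 0 0"}}

```text
time: 1.8
tool_pos: [0.4594, 0.2772, 0.3022]
ee_rot: [3.141, 0.0, 2.706]
wrist_force: [-0.2, -0.6, 0.1]
width: 0.094
finger_force: 0.0
```

```bash
python3 -c "
from h import *
go([.553,.169,.30],100.4)"
```

```text
time 1.8 pos [0.4594 0.2772 0.3022] yaw 155.06 shares [-0.87  -0.391  0.015] turn 0.3037 F [-0.24 -0.56  0.13] w 0.094
```

Call:
{"name": "carry_out", "arguments": {"motion": "-0.2 -0.1 0 0.04;-0.4 -0.2 0 0.08;-0.6 -0.3 0 0.12;-0.8 -0.39 0 0.16;-0.87 -0.39 0 0.2;-0.87 -0.39 0 0.25;-0.87 -0.39 0 0.3;-0.87 -0.39 0 0.304"}}

```text
time: 2.6
tool_pos: [0.5535, 0.1684, 0.3021]
ee_rot: [3.141, -0.0, 1.749]
wrist_force: [-0.2, -0.3, 0.6]
width: 0.0939
finger_force: 0.0
```

```bash
cat > m2.py <<'E'
from h import *
s=snap("wrist");save(s,"w1.png");hsv=cv2.cvtColor(s["image"],cv2.COLOR_RGB2HSV)
go([.553,.169,.30],100.4)
for nm,lo,hi,z in [("orange",(8,150,100),(18,255,255),.163),("yellow",(20,130,80),(35,255,255),.18)]:
    m=cv2.inRange(hsv,lo,hi);n,l,st,c=cv2.connectedComponentsWithStats(m);i=1+np.argmax(st[1:,4])
    r=cv2.minAreaRect(cv2.findNonZero((l==i).astype(np.uint8)));b=cv2.boxPoints(r);P=onz(s,b,z)
    print(nm,c[i],st[i],b.round(1).tolist(),P[:,:2].round(4).tolist(),P.mean(0).round(4))
E
python3 m2.py
```

```text
time 2.65 pos [0.5534 0.1684 0.3021] yaw 100.29 shares [ 0.005 -0.002  0.014] turn -0.0006 F [-0.58  0.59  0.31] w 0.0938
orange [476.81885397 300.60443623] [458 290  36  24 541] [[456.8999938964844, 309.70001220703125], [458.8999938964844, 288.6000061035156], [494.70001220703125, 292.0], [492.70001220703125, 313.1000061035156]] [[0.6991, 0.1168], [0.6949, 0.1384], [0.7303, 0.141], [0.735, 0.1194]] [0.7148 0.1289 0.163 ]
yellow [321.71683673 139.12528345] [ 254  126  136   27 3528] [[254.0, 126.0], [389.0, 126.0], [389.0, 152.0], [254.0, 152.0]] [[0.4857, 0.2498], [0.5928, 0.269], [0.5973, 0.2492], [0.4884, 0.2296]] [0.541  0.2494 0.18  ]
```

View pics/w1.png

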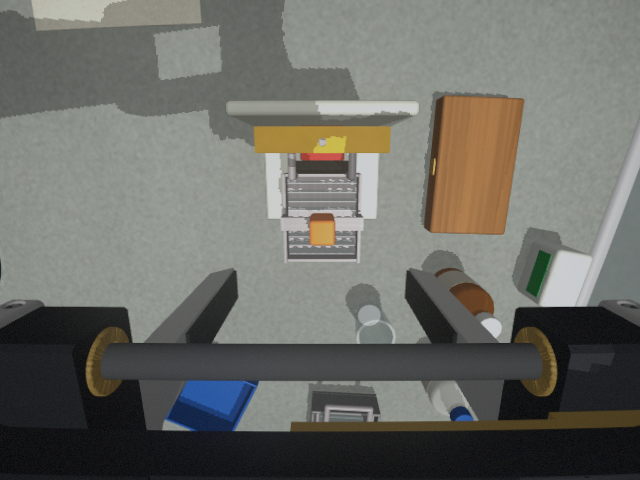

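The wrist view shows the bridge level in the picture (y 126–152, x 254–389), so the yaw matches the stand. The orange block is at (322,230) and sits a little to the +x side of the jaws. Now I'll locate the block precisely.

Run:
```python
from h import *
s=snap("wrist");im=s["image"];hsv=cv2.cvtColor(im,cv2.COLOR_RGB2HSV)
print(s["pose"][:3,3].round(4))
m=cv2.inRange(hsv,(8,130,60),(19,255,255))[200:260,295:350]
ys,xs=np.nonzero(m);print(xs.min()+295,xs.max()+295,ys.min()+200,ys.max()+200)
for r in range(205,255,3): 
    q=np.nonzero(m[r-200])[0]; print(r,(q.min()+295,q.max()+295) if len(q) else None, im[r,322])
print(proj(s,[[.5535,.168,.163]]), onz(s,[[322,212.5],[322,236]],.163))
```

```text
[0.5429 0.2355 0.4683]
310 334 214 244
205 None [131 126 126]
208 None [114 117 116]
211 None [195 191 191]
214 (np.int64(312), np.int64(331)) [117  77  56]
217 (np.int64(311), np.int64(332)) [116  76  53]
220 (np.int64(311), np.int64(333)) [138  86  54]
223 (np.int64(310), np.int64(334)) [202 154  85]
226 (np.int64(310), np.int64(334)) [202 159  87]
229 (np.int64(310), np.int64(334)) [201 159  86]
232 (np.int64(310), np.int64(334)) [201 160  89]
235 (np.int64(310), np.int64(334)) [202 160  88]
238 (np.int64(310), np.int64(334)) [201 159  87]
241 (np.int64(310), np.int64(334)) [201 160  87]
244 (np.int64(311), np.int64(332)) [200 134  73]
247 None [119 118 117]
250 None [114 116 114]
253 None [165 166 166]
[[319.10837496 233.29198522]] [[0.55265865 0.18739155 0.163     ]
 [0.55656268 0.16596786 0.163     ]]
```

Call:
{"name": "carry_out", "arguments": {"motion": "0 0.015 0.1 0;0 0.015 0.3 0;0 0.015 0.5 0;0 0.015 0.65 0;0 0.015 0.75 0;0 0.015 0.8 0;0 0.015 0.8 0;0 0.015 0.8 0", "grip": 0.2}}

```text
time: 3.5
tool_pos: [0.5566, 0.1681, 0.1831]
ee_rot: [3.14, -0.0, 1.749]
wrist_force: [-0.1, -0.1, 0.2]
width: 0.0565
finger_force: 0.0
```

Run:
```python
from h import *
s=snap("wrist");save(s,"w2.png");go([.5555,.1685,.137],100.3)
print(proj(s,[[.5555,.1685,.163]]))
```

```text
time 3.55 pos [0.5568 0.1682 0.1836] yaw 100.21 shares [ 0.004 -0.009  0.311] turn -0.0005 F [ 1.44 -0.42 -0.24] w 0.0566
[[316.25396878 276.7087397 ]]
```

View pics/w2.png

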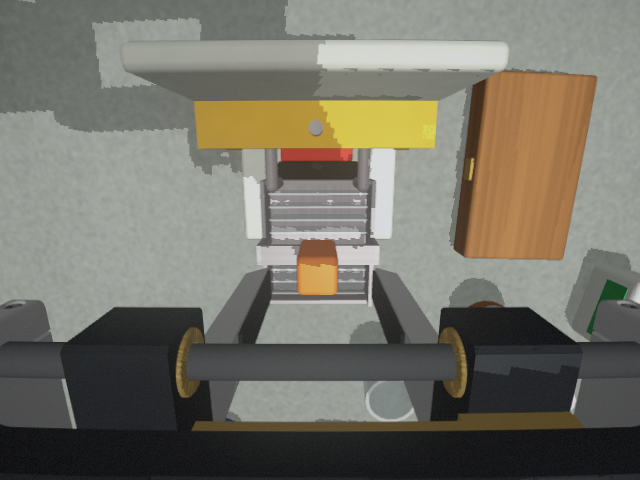

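The block's top face is at (318,274), within 1 mm of the prediction, and the jaws straddle it evenly. I'll descend, then close. I'll also estimate the bridge height from its pixel width.

Run:
```python
from h import *
im=cv2.imread("pics/w2.png")[:,:,::-1];hsv=cv2.cvtColor(im,cv2.COLOR_RGB2HSV)
m=cv2.inRange(hsv,(20,130,80),(35,255,255))
for r in (104,112,124,136,145):
    q=np.nonzero(m[r])[0];print(r,q.min(),q.max())
s=snap("wrist")
for row in (104,124,145):
    q=np.nonzero(m[row])[0];q=q[(q>150)&(q<480)]
    c,v=ray(s,[[q.min()-.5,row],[q.max()+.5,row]])
    w=lambda z:np.linalg.norm(np.diff(onz(s,[[q.min()-.5,row],[q.max()+.5,row]],z),axis=0))
    zs=np.linspace(.15,.24,901);z=zs[np.argmin([abs(w(a)-.106) for a in zs])];print(row,z,onz(s,[[316,row]],z))
```

```text
104 195 436
112 195 435
124 196 435
136 197 434
145 198 433
104 0.1914 [[0.54028973 0.25698108 0.1914    ]]
124 0.192 [[0.5417604  0.24870489 0.192     ]]
145 0.1914 [[0.54330866 0.23990943 0.1914    ]]
```

Call:
{"name": "carry_out", "arguments": {"motion": "0 -0.005 0.06 0;0 -0.005 0.12 0;0 -0.005 0.18 0;0 -0.005 0.24 0;0 -0.005 0.28 0;0 -0.005 0.3 0;0 -0.005 0.3 0;0 -0.005 0.3 0"}}

```text
time: 4.4
tool_pos: [0.5555, 0.1679, 0.1373]
ee_rot: [3.141, -0.0, 1.749]
wrist_force: [-0.3, -0.8, 0.7]
width: 0.0563
finger_force: 0.0
```

Call:
{"name": "carry_out", "arguments": {"motion": "0 0 0 0;0 0 0 0;0 0 0 0;0 0 0 0;0 0 0 0;0 0 0 0;0 0 0 0;0 0 0 0", "grip": -0.6}}

```text
time: 5.2
tool_pos: [0.5548, 0.1677, 0.1371]
ee_rot: [-3.141, 0.0, 1.749]
wrist_force: [-2.4, -0.6, 3.3]
width: 0.0239
finger_force: 30.0
```

Gripped at 23.9 mm. The bridge top comes out at about 0.192, so the lip top is near 0.165 and the keeper should be met after about 42 mm of rise. I'll lift with the bar eased 3 mm off the lip.

Call:
{"name": "carry_out", "arguments": {"motion": "0.01 0 -0.01 0;0.02 0 -0.03 0;0.02 0 -0.06 0;0.02 0 -0.09 0;0.02 0 -0.12 0;0.02 0 -0.13 0;0.02 0 -0.13 0;0.02 0 -0.13 0"}}

```text
time: 6.0
tool_pos: [0.5548, 0.1717, 0.1569]
ee_rot: [3.141, -0.002, 1.749]
wrist_force: [-0.6, 0.1, -2.9]
width: 0.0238
finger_force: 30.0
```

```bash
cat > f.py <<'E'
from h import *
o0=obs();F=[];T=[]
for _ in range(12):
    s=snapshot("wrist");o=obs();F.append(o["wrist_force"]);T.append(o["wrist_torque"])
r=toolR(o);print(o["time"],"pos",np.round(o["tool_pos"],4),"Ftool",(np.mean(F,0)@r).round(2),np.std(F,0).round(2),"Ttool",(np.mean(T,0)@r).round(3),np.std(T,0).round(3),len(set(map(tuple,F))))
cv2.imwrite("pics/f_%05d.png"%int(o["time"]*100),s["image"][:,:,::-1])
E
python3 f.py
```

```text
6.6 pos [0.5547 0.1708 0.1565] Ftool [-0.02  0.21  3.2 ] [0.55 0.39 0.39] Ttool [ 0.063 -0.074 -0.002] [0.03  0.033 0.034] 12
```

Held weight is about 3.2 N. I'll raise it to about 35 mm, then feel for the keeper.

Call:
{"name": "carry_out", "arguments": {"motion": "0 0 -0.01 0;0 0 -0.03 0;0 0 -0.05 0;0 0 -0.07 0;0 0 -0.09 0;0 0 -0.1 0;0 0 -0.1 0;0 0 -0.1 0"}}

```text
time: 7.4
tool_pos: [0.5547, 0.1708, 0.1714]
ee_rot: [-3.142, -0.0, 1.749]
wrist_force: [0.1, -0.6, -2.9]
width: 0.0236
finger_force: 30.0
```

```bash
python3 f.py
```

```text
8.0 pos [0.5547 0.1708 0.1715] Ftool [-0.02  0.01  3.01] [0.56 0.41 0.52] Ttool [ 0.051 -0.078  0.   ] [0.039 0.022 0.026] 12
```

Call:
{"name": "carry_out", "arguments": {"motion": "0 0 -0.003 0;0 0 -0.006 0;0 0 -0.009 0;0 0 -0.012 0;0 0 -0.015 0;0 0 -0.018 0;0 0 -0.02 0;0 0 -0.02 0"}}

```text
time: 8.8
tool_pos: [0.5548, 0.1708, 0.1746]
ee_rot: [3.141, -0.0, 1.749]
wrist_force: [0.2, 0.3, -3.3]
width: 0.0238
finger_force: 30.0
```

```bash
python3 f.py
```

```text
9.4 pos [0.5547 0.1708 0.1745] Ftool [0.06 0.18 2.94] [0.42 0.35 0.51] Ttool [ 0.053 -0.071  0.   ] [0.025 0.036 0.036] 12
```

Call:
{"name": "carry_out", "arguments": {"motion": "0 0 -0.003 0;0 0 -0.006 0;0 0 -0.009 0;0 0 -0.012 0;0 0 -0.014 0;0 0 -0.014 0;0 0 -0.014 0;0 0 -0.014 0"}}

```text
time: 10.2
tool_pos: [0.5547, 0.1708, 0.1766]
ee_rot: [-3.142, -0.0, 1.749]
wrist_force: [0.5, -1.1, -3.5]
width: 0.024
finger_force: 30.0
```

```bash
sed -i 's/range(12)/range(7)/' f.py; python3 f.py
```

```text
10.55 pos [0.5547 0.1708 0.1766] Ftool [0.27 0.07 2.98] [0.34 0.68 0.3 ] Ttool [ 0.054 -0.046 -0.009] [0.018 0.019 0.015] 7
```

Call:
{"name": "carry_out", "arguments": {"motion": "0 0 -0.003 0;0 0 -0.006 0;0 0 -0.009 0;0 0 -0.01 0;0 0 -0.01 0;0 0 -0.01 0;0 0 -0.01 0;0 0 -0.01 0"}}

```text
time: 11.35
tool_pos: [0.5547, 0.1708, 0.1781]
ee_rot: [3.142, -0.0, 1.749]
wrist_force: [0.4, 0.3, -3.9]
width: 0.0237
finger_force: 30.0
```

```bash
python3 f.py
```

```text
11.7 pos [0.5547 0.1708 0.1781] Ftool [-0.11  0.44  2.7 ] [0.37 0.54 0.4 ] Ttool [ 0.059 -0.07  -0.02 ] [0.031 0.022 0.023] 7
```

Call:
{"name": "carry_out", "arguments": {"motion": "0 0 -0.003 0;0 0 -0.006 0;0 0 -0.009 0;0 0 -0.01 0;0 0 -0.01 0;0 0 -0.01 0;0 0 -0.01 0;0 0 -0.01 0"}}

```text
time: 12.5
tool_pos: [0.5547, 0.1708, 0.1796]
ee_rot: [3.142, -0.0, 1.749]
wrist_force: [-0.0, 0.3, -2.7]
width: 0.0238
finger_force: 30.0
```

```bash
python3 f.py
```

```text
12.85 pos [0.5547 0.1708 0.1796] Ftool [-0.06  0.42  3.18] [0.53 0.36 0.54] Ttool [ 0.056 -0.083  0.011] [0.026 0.019 0.022] 7
```

Call:
{"name": "carry_out", "arguments": {"motion": "0 0 -0.003 0;0 0 -0.006 0;0 0 -0.009 0;0 0 -0.01 0;0 0 -0.01 0;0 0 -0.01 0;0 0 -0.01 0;0 0 -0.01 0"}}

```text
time: 13.65
tool_pos: [0.5546, 0.1707, 0.1809]
ee_rot: [-3.141, -0.0, 1.749]
wrist_force: [0.1, 0.8, -5.4]
width: 0.0239
finger_force: 30.0
```

```bash
python3 f.py
```

```text
14.0 pos [0.5546 0.1708 0.1811] Ftool [0.53 0.47 5.7 ] [0.33 0.39 0.37] Ttool [-0.029 -0.186  0.033] [0.021 0.027 0.025] 7
```

Contact: Fz went from 3.0 to 5.7 N at z=0.1811, which is keeper yield plus about 1.5 mm. I'll carry on in small steps to about 5.5 mm of push, checking that the force rises 0.4 N/mm.

Call:
{"name": "carry_out", "arguments": {"motion": "0 0 -0.003 0;0 0 -0.006 0;0 0 -0.009 0;0 0 -0.012 0;0 0 -0.013 0;0 0 -0.013 0;0 0 -0.013 0;0 0 -0.013 0"}}

```text
time: 14.8
tool_pos: [0.5547, 0.1708, 0.183]
ee_rot: [-3.142, -0.0, 1.749]
wrist_force: [1.1, 0.6, -5.7]
width: 0.0238
finger_force: 30.0
```

```bash
python3 f.py
```

```text
15.15 pos [0.5547 0.1708 0.183 ] Ftool [0.26 0.42 6.54] [0.28 0.38 0.43] Ttool [ 0.003 -0.207  0.032] [0.03  0.017 0.029] 7
```

Call:
{"name": "carry_out", "arguments": {"motion": "0 0 -0.003 0;0 0 -0.006 0;0 0 -0.009 0;0 0 -0.012 0;0 0 -0.014 0;0 0 -0.014 0;0 0 -0.014 0;0 0 -0.014 0"}}

```text
time: 15.95
tool_pos: [0.5547, 0.1708, 0.185]
ee_rot: [-3.141, -0.0, 1.749]
wrist_force: [-0.9, 1.0, -7.2]
width: 0.0236
finger_force: 30.0
```

```bash
python3 f.py
python3 - <<'E'
import cv2,glob
fs=sorted(glob.glob('pics/f_*.png'));print(fs)
a=cv2.imread(fs[3])[90:330,180:460];b=cv2.imread(fs[-1])[90:330,180:460]
cv2.imwrite('pics/cmp.png',cv2.hconcat([a,b]))
E
```

```text
16.3 pos [0.5547 0.1708 0.1851] Ftool [ 0.7  -0.05  6.8 ] [0.52 0.44 0.27] Ttool [-0.002 -0.247  0.031] [0.03  0.028 0.016] 7
['pics/f_00660.png', 'pics/f_00800.png', 'pics/f_00940.png', 'pics/f_01055.png', 'pics/f_01170.png', 'pics/f_01285.png', 'pics/f_01400.png', 'pics/f_01515.png', 'pics/f_01630.png']
```

View pics/cmp.png

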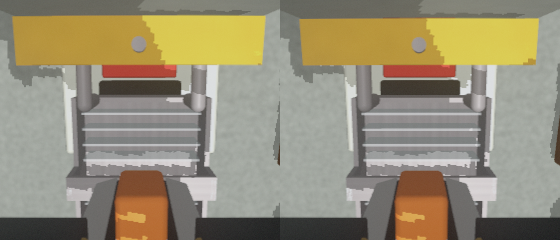

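Left (no contact) and right (pushed) show the rack at the same place in the hand (tray edge at row 96), so it has not pitched. I'll go up another 0.8 mm, then make a short test slide.

Call:
{"name": "carry_out", "arguments": {"motion": "0 0 -0.002 0;0 0 -0.004 0;0 0 -0.006 0;-0.005 0 -0.006 0;-0.012 0 -0.006 0;-0.02 0 -0.006 0;-0.028 0 -0.006 0;-0.035 0 -0.006 0"}}

```text
time: 17.1
tool_pos: [0.5556, 0.1655, 0.186]
ee_rot: [-3.141, -0.0, 1.749]
wrist_force: [-0.8, 1.1, -7.5]
width: 0.0239
finger_force: 30.0
```

```bash
python3 f.py
```

```text
17.45 pos [0.5556 0.1654 0.186 ] Ftool [ 1.71 -0.17  7.59] [0.49 0.38 0.46] Ttool [ 0.103 -0.09  -0.   ] [0.057 0.022 0.02 ] 7
```

Only about 1.7 N of keeper drag and no blocking at the lip, so I'll carry on sliding.

Call:
{"name": "carry_out", "arguments": {"motion": "-0.007 0 0 0;-0.015 0 0 0;-0.023 0 0 0;-0.03 0 0 0;-0.037 0 0 0;-0.045 0 0 0;-0.052 0 0 0;-0.06 0 0 0"}}

```text
time: 18.25
tool_pos: [0.5573, 0.1567, 0.1861]
ee_rot: [3.141, -0.0, 1.749]
wrist_force: [-0.2, 1.6, -8.1]
width: 0.0239
finger_force: 30.0
```

```bash
python3 f.py
```

```text
18.6 pos [0.5573 0.1565 0.186 ] Ftool [ 1.73 -0.04  7.15] [0.6  0.81 0.43] Ttool [ 0.048 -0.11  -0.005] [0.059 0.022 0.034] 7
```

Call:
{"name": "carry_out", "arguments": {"motion": "-0.015 0 0 0;-0.03 0 0 0;-0.05 0 0 0;-0.07 0 0 0;-0.09 0 0 0;-0.11 0 0 0;-0.13 0 0 0;-0.15 0 0 0"}}

```text
time: 19.4
tool_pos: [0.5616, 0.1342, 0.1867]
ee_rot: [3.14, -0.0, 1.749]
wrist_force: [0.0, 0.1, -2.7]
width: 0.0235
finger_force: 30.0
```

Call:
{"name": "carry_out", "arguments": {"motion": "-0.03 0 0 0;-0.07 0 0 0;-0.12 0 0 0;-0.17 0 0 0;-0.22 0 0 0;-0.25 0 0 0;-0.27 0 0 0;-0.27 0 0 0"}}

```text
time: 20.2
tool_pos: [0.5685, 0.0943, 0.186]
ee_rot: [3.142, -0.0, 1.748]
wrist_force: [-0.2, -0.1, -2.4]
width: 0.0237
finger_force: 30.0
```

```bash
python3 f.py; python3 -c "
from h import *
go([.441,-.1347,.19],74.2)
s=snap('top');im=s['image'];hsv=cv2.cvtColor(im,cv2.COLOR_RGB2HSV)
m=cv2.inRange(hsv,(20,130,100),(35,255,255))[220:300,175:225];ys,xs=np.nonzero(m);print(xs.mean()+175,ys.mean()+220)
"
```

```text
20.55 pos [0.5683 0.095  0.186 ] Ftool [-0.03  0.05  2.86] [0.35 0.44 0.68] Ttool [ 0.07  -0.043  0.002] [0.037 0.026 0.037] 7
time 20.55 pos [0.5683 0.095  0.186 ] yaw 100.22 shares [-1.356 -1.107 -0.027] turn 0.1446 F [ 0.56 -0.42 -2.52] w 0.0239
196.43478260869566 252.36521739130436
```

The rack is free, with its weight back at about 2.9 N. Now I'll carry it over to the dish.

Call:
{"name": "carry_out", "arguments": {"motion": "-0.05 -0.04 -0.02 0;-0.15 -0.12 -0.05 0;-0.28 -0.22 -0.05 0;-0.42 -0.34 -0.05 0;-0.56 -0.46 -0.05 0;-0.65 -0.53 -0.05 0;-0.7 -0.57 -0.05 0;-0.7 -0.57 -0.05 0"}}

```text
time: 21.4
tool_pos: [0.5021, -0.0252, 0.1942]
ee_rot: [3.141, 0.001, 1.746]
wrist_force: [0.2, 0.0, -2.6]
width: 0.0238
finger_force: 30.0
```

Call:
{"name": "carry_out", "arguments": {"motion": "-0.05 -0.04 0 0.01;-0.15 -0.12 0 0.03;-0.27 -0.22 0 0.06;-0.4 -0.32 0 0.09;-0.52 -0.42 0 0.12;-0.6 -0.5 0 0.14;-0.65 -0.54 0 0.145;-0.65 -0.54 0 0.145"}}

```text
time: 22.2
tool_pos: [0.4402, -0.1346, 0.1936]
ee_rot: [3.141, 0.0, 1.292]
wrist_force: [-0.8, 0.4, -2.9]
width: 0.0239
finger_force: 30.0
```

```bash
python3 -c "
from h import *
s=snap('wrist');save(s,'w3.png');t=snap('top');save(t,'t3.png')
go([.441,-.1347,.19],74.2)
"
```

```text
time 22.3 pos [ 0.4407 -0.1336  0.1935] yaw 74.15 shares [-0.007  0.004  0.024] turn -0.0003 F [ 0.   -0.52 -1.86] w 0.0242
```

View pics/w3.png

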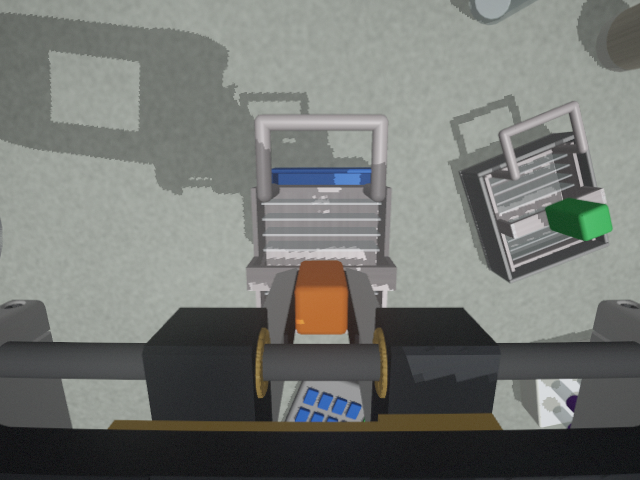

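The rack hangs level over the dish: bar at row 122, cols 256–387; far dish wall strip at rows 168–186. I'll cross-check the dish against the side view and this view, and work out the rack's offset in the hand.

```bash
cat > m3.py <<'E'
from h import *
yaw=np.radians(74.2);ux=np.array([np.cos(yaw),np.sin(yaw),0]);uy=np.array([-ux[1],ux[0],0]);C=np.array([.441,-.1347,.045])
rim=[C+a*.058*ux+b*.051*uy for a,b in [(1,1),(1,-1),(-1,-1),(-1,1)]]
base=[p-[0,0,.045] for p in rim]
s=snap("side")
im=cv2.imread("pics/side0.png")[:,:,::-1];hsv=cv2.cvtColor(im,cv2.COLOR_RGB2HSV)
m=cv2.inRange(hsv,(105,100,30),(125,255,255));m[:,:330]=0;m[:,410:]=0;m[:240]=0;m[300:]=0
P=np.zeros_like(m);cv2.fillConvexPoly(P,cv2.convexHull(proj(s,rim+base).round().astype(np.int32)),255)
for q in (m,P): y,x=np.nonzero(q);print("side",x.mean(),y.mean(),x.min(),x.max(),y.min(),y.max(),len(x))
t=snap("top");im=cv2.imread("pics/top0.png")[:,:,::-1];hsv=cv2.cvtColor(im,cv2.COLOR_RGB2HSV)
m=cv2.inRange(hsv,(105,100,30),(125,255,255));m[:,:320]=0;m[:,400:]=0;m[:260]=0;m[330:]=0
P=np.zeros_like(m);cv2.fillConvexPoly(P,cv2.convexHull(proj(t,rim+base).round().astype(np.int32)),255)
for q in (m,P): y,x=np.nonzero(q);print("top",x.mean(),y.mean(),x.min(),x.max(),y.min(),y.max(),len(x))
print("yellow top@.1915",onz(t,[[196.4,255.5]],.1915))
w=snap("wrist");im=w["image"];hsv=cv2.cvtColor(im,cv2.COLOR_RGB2HSV);o=obs();r=toolR(o)
m=cv2.inRange(hsv,(105,100,30),(125,255,255));m[260:]=0;y,x=np.nonzero(m);print("wrist blue",x.min(),x.max(),y.min(),y.max(),[ (c,np.nonzero(m[:,c])[0].min(),np.nonzero(m[:,c])[0].max()) for c in (290,320,350)])
print("pred rim outer/inner",proj(w,[C+.058*ux,C+.054*ux,C+.054*ux-[0,0,.03]]).round(1))
g=im[:,321].astype(int).sum(1);print("bar col",[ (i,g[i]) for i in range(110,136)])
tool=lambda p:((p-o["tool_pos"])@r).round(4)
print("bar in tool",tool(onz(w,[[321.5,122.5]],o["tool_pos"][2]-.0151)))
print("dish C in tool",tool(C[None]))
E
python3 m3.py
```

```text
side 373.12052117263846 272.242996742671 349 398 250 295 1535
side 374.47012401352873 272.59075535512966 348 401 249 297 1774
top 359.9009304871374 295.20142309797484 334 386 271 319 1827
top 359.883480062144 294.96892801657174 333 387 270 320 1931
yellow top@.1915 [[0.53674222 0.24932742 0.1915    ]]
wrist blue 272 370 170 184 [(290, np.int64(170), np.int64(184)), (320, np.int64(170), np.int64(184)), (350, np.int64(170), np.int64(184))]
pred rim outer/inner [[319.4 170.3]
 [319.4 174.8]
 [319.5 173.3]]
bar col [(110, np.int64(472)), (111, np.int64(478)), (112, np.int64(471)), (113, np.int64(451)), (114, np.int64(417)), (115, np.int64(428)), (116, np.int64(467)), (117, np.int64(488)), (118, np.int64(508)), (119, np.int64(532)), (120, np.int64(560)), (121, np.int64(590)), (122, np.int64(601)), (123, np.int64(588)), (124, np.int64(552)), (125, np.int64(532)), (126, np.int64(505)), (127, np.int64(476)), (128, np.int64(446)), (129, np.int64(395)), (130, np.int64(343)), (131, np.int64(356)), (132, np.int64(363)), (133, np.int64(364)), (134, np.int64(363)), (135, np.int64(358))]
bar in tool [[0.0856 0.0023 0.0151]]
dish C in tool [[-0.0013  0.0006  0.1485]]
```

The dish fits along its long axis (rim at row 170, as predicted). Across, the cameras disagree by 2–4 mm, so I'll step the hand back along the dish axis and view both dish sides directly with the wrist camera.

Call:
{"name": "carry_out", "arguments": {"motion": "-0.06 0 0 0;-0.2 0 0 0;-0.4 0 0 0;-0.6 0 0 0;-0.75 0 0 0;-0.8 0 0 0;-0.8 0 0 0;-0.8 0 0 0"}}

```text
time: 23.25
tool_pos: [0.4077, -0.2488, 0.1934]
ee_rot: [-3.141, -0.001, 1.294]
wrist_force: [0.5, -0.8, -2.1]
width: 0.0235
finger_force: 30.0
```

```bash
cat > m4.py <<'E'
from h import *
w=snap("wrist");save(w,"w4.png");im=w["image"];hsv=cv2.cvtColor(im,cv2.COLOR_RGB2HSV);o=obs();r=toolR(o)
m=cv2.inRange(hsv,(105,100,25),(125,255,255));m[300:]=0
y,x=np.nonzero(m);print(x.min(),x.max(),y.min(),y.max())
for row in range(y.min(),y.max(),8):
    q=np.nonzero(m[row])[0]
    if len(q): P=onz(w,[[q.min()-.5,row],[q.max()+.5,row]],.045);print(row,q.min(),q.max(),((P-o["tool_pos"])@r)[:,:2].round(4).tolist())
print("pos",o["tool_pos"].round(4),"C tool",((np.array([.441,-.1347,.045])-o["tool_pos"])@r).round(4))
E
python3 m4.py
```

```text
264 385 24 165
24 304 383 [[0.176, -0.0124], [0.1761, 0.0539]]
32 264 385 [[0.1701, -0.0459], [0.17, 0.0558]]
40 264 385 [[0.164, -0.0461], [0.1639, 0.0561]]
48 265 385 [[0.1578, -0.0454], [0.1577, 0.0563]]
56 265 384 [[0.1516, -0.0457], [0.1515, 0.0557]]
64 265 384 [[0.1453, -0.0459], [0.1453, 0.0559]]
72 266 384 [[0.139, -0.0453], [0.1389, 0.0562]]
80 266 383 [[0.1326, -0.0455], [0.1326, 0.0556]]
88 266 383 [[0.1262, -0.0457], [0.1261, 0.0558]]
96 266 383 [[0.1197, -0.0459], [0.1197, 0.056]]
104 267 382 [[0.1132, -0.0453], [0.1131, 0.0554]]
112 267 382 [[0.1066, -0.0455], [0.1065, 0.0557]]
136 271 371 [[0.0864, -0.0427], [0.0863, 0.0467]]
144 271 371 [[0.0795, -0.0429], [0.0795, 0.0469]]
152 271 371 [[0.0726, -0.0432], [0.0726, 0.0472]]
160 272 370 [[0.0656, -0.0425], [0.0656, 0.0465]]
pos [ 0.4078 -0.2486  0.1935] C tool [0.1185 0.0009 0.1486]
```

View pics/w4.png

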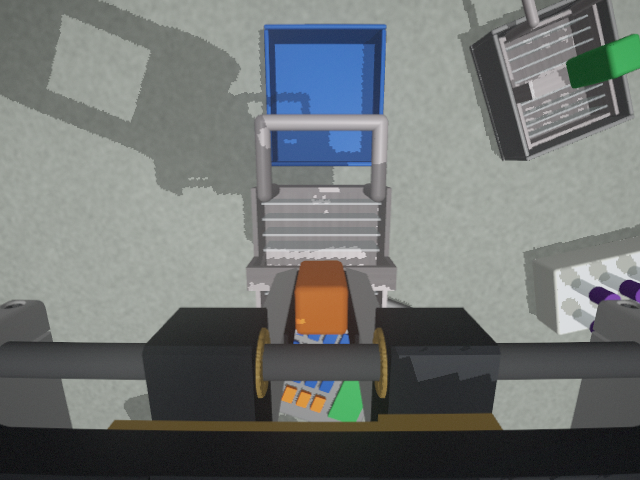

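The dish spans cols 264–385, parallel to the hand. I'll fit the wrist camera's sideways bias from rack features at two depths (block top and tray rim), since the grip centres the block in the jaws.

Run:
```python
from h import *
w=snap("wrist");im=w["image"];hsv=cv2.cvtColor(im,cv2.COLOR_RGB2HSV);o=obs();r=toolR(o);z0=o["tool_pos"][2]
T=lambda uv,dz:((onz(w,uv,z0+dz)-o["tool_pos"])@r)[:,:2].round(4).tolist()
m=cv2.inRange(hsv,(5,120,60),(19,255,255))
for row in (268,290,310,325):
    q=np.nonzero(m[row,280:365])[0]+280;print("block",row,q.min(),q.max(),T([[q.min()-.5,row],[q.max()+.5,row]],.026))
def edges(row,lo,hi):
    g=cv2.GaussianBlur(im,(3,3),0)[row].astype(float).mean(1);d=np.abs(np.diff(g));return [(i,int(d[i])) for i in range(lo,hi) if d[i]>12]
print("tray200",edges(215,235,270),edges(215,375,400));print("bar",edges(150,245,275),edges(150,365,395));print("cross",edges(275,235,260),edges(275,385,405))
print(T([[256.5,150],[387.5,150]],-.0151),T([[250,215],[391,215]],-.0431))
```

```text
block 268 300 342 [[0.022, -0.0073], [0.022, 0.0113]]
block 290 295 347 [[0.0119, -0.0096], [0.0119, 0.0136]]
block 310 295 347 [[0.0023, -0.0098], [0.0023, 0.0138]]
block 325 295 347 [[-0.005, -0.01], [-0.005, 0.0139]]
tray200 [(242, 17), (255, 14), (256, 21), (257, 13), (263, 13), (264, 17)] [(377, 16), (378, 13), (384, 15), (385, 20), (386, 12)]
bar [(270, 12)] [(372, 17), (373, 17), (374, 13)]
cross [] []
[[0.0721, -0.0312], [0.0721, 0.0362]] [[0.0335, -0.0421], [0.0335, 0.0454]]
```

Call:
{"name": "carry_out", "arguments": {"motion": "0.06 0.018 0 0;0.2 0.018 0 0;0.4 0.018 0 0;0.6 0.018 0 0;0.74 0.018 0 0;0.79 0.018 0 0;0.79 0.018 0 0;0.79 0.018 0 0"}}

```text
time: 24.15
tool_pos: [0.4425, -0.1364, 0.1936]
ee_rot: [3.141, 0.001, 1.294]
wrist_force: [0.5, -0.1, -2.8]
width: 0.0238
finger_force: 30.0
```

Call:
{"name": "carry_out", "arguments": {"motion": "0 0 0.03 0;0 0 0.1 0;0 0 0.18 0;0 0 0.26 0;0 0 0.34 0;0 0 0.39 0;0 0 0.41 0;0 0 0.41 0"}}

```text
time: 24.95
tool_pos: [0.4423, -0.1361, 0.1314]
ee_rot: [-3.141, -0.0, 1.293]
wrist_force: [0.8, -0.0, -2.7]
width: 0.0239
finger_force: 30.0
```

```bash
python3 -c "
from h import *
t=snap('top');w=snap('wrist')
go([.4437,-.135,.0811],74.2)
a=cv2.resize(t['image'][250:340,310:410],None,fx=4,fy=4,interpolation=cv2.INTER_CUBIC);b=w['image'][60:420,150:500]
cv2.imwrite('pics/c5.png',cv2.hconcat([a,b])[:,:,::-1])"
```

```text
time 25.05 pos [ 0.4429 -0.1363  0.1325] yaw 74.1 shares [0.01  0.002 0.343] turn -0.0005 F [ 0.09  0.39 -2.25] w 0.0238
```

View pics/c5.png

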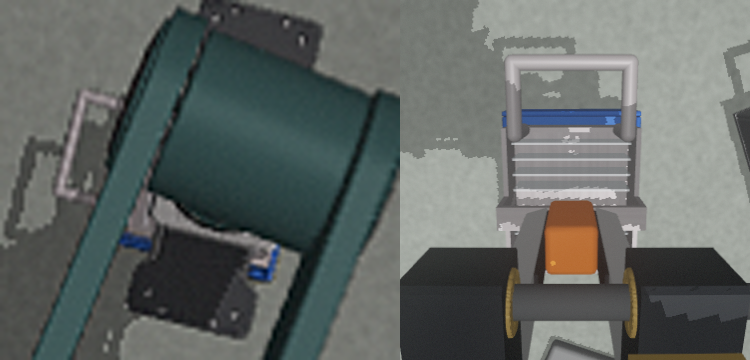

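Right crop: the dish rim (cols 502–641), bar (506–637) and tray are all centred on col 571.5, so the alignment is good. Lowering gently.

Call:
{"name": "carry_out", "arguments": {"motion": "0.003 0 0.02 0;0.005 0 0.04 0;0.005 0 0.07 0;0.005 0 0.1 0;0.005 0 0.13 0;0.005 0 0.16 0;0.005 0 0.19 0;0.005 0 0.2 0"}}

```text
time: 25.85
tool_pos: [0.4424, -0.1353, 0.1012]
ee_rot: [-3.14, -0.0, 1.293]
wrist_force: [-0.9, -0.2, -2.4]
width: 0.0238
finger_force: 30.0
```

```bash
python3 f.py
```

```text
26.2 pos [ 0.443  -0.1356  0.1023] Ftool [-0.02  0.03  3.15] [0.39 0.39 0.43] Ttool [ 0.052 -0.101  0.01 ] [0.032 0.027 0.023] 7
```

Underside is inside the rim with no contact. Down to about 4 mm above the floor, then small steps.

Call:
{"name": "carry_out", "arguments": {"motion": "0 0 0.015 0;0 0 0.03 0;0 0 0.05 0;0 0 0.07 0;0 0 0.09 0;0 0 0.105 0;0 0 0.115 0;0 0 0.115 0"}}

```text
time: 27.0
tool_pos: [0.4426, -0.1354, 0.0844]
ee_rot: [-3.141, -0.0, 1.293]
wrist_force: [0.5, 0.4, -2.9]
width: 0.024
finger_force: 30.0
```

Call:
{"name": "carry_out", "arguments": {"motion": "0 0 0.003 0;0 0 0.006 0;0 0 0.009 0;0 0 0.012 0;0 0 0.015 0;0 0 0.017 0;0 0 0.017 0;0 0 0.017 0"}}

```text
time: 27.8
tool_pos: [0.4427, -0.1355, 0.0822]
ee_rot: [-3.142, -0.0, 1.293]
wrist_force: [-0.5, -0.0, -2.6]
width: 0.0238
finger_force: 30.0
```

```bash
python3 f.py
```

```text
28.15 pos [ 0.4428 -0.1355  0.0823] Ftool [-0.18  0.06  2.71] [0.23 0.4  0.34] Ttool [ 0.057 -0.085  0.011] [0.018 0.033 0.028] 7
```

Call:
{"name": "carry_out", "arguments": {"motion": "0 0 0.002 0;0 0 0.004 0;0 0 0.006 0;0 0 0.007 0;0 0 0.007 0;0 0 0.007 0;0 0 0.007 0;0 0 0.007 0"}}

```text
time: 28.95
tool_pos: [0.4429, -0.1356, 0.082]
ee_rot: [3.141, 0.0, 1.293]
wrist_force: [-3.3, 0.5, 5.2]
width: 0.0241
finger_force: 30.0
```

```bash
sed -i 's/range(7)/range(6)/' f.py; python3 f.py
```

```text
29.25 pos [ 0.4429 -0.1356  0.082 ] Ftool [-1.01 -2.71 -5.61] [0.39 0.57 0.59] Ttool [ 0.804  0.066 -0.078] [0.022 0.023 0.021] 6
```

Call:
{"name": "carry_out", "arguments": {"motion": "0 0 0.002 0;0 0 0.004 0;0 0 0.006 0;0 0 0.007 0;0 0 0.007 0;0 0 0.007 0;0 0 0.007 0;0 0 0.007 0"}}

```text
time: 30.05
tool_pos: [0.4429, -0.1359, 0.0818]
ee_rot: [3.141, 0.001, 1.293]
wrist_force: [-5.5, -0.3, 8.9]
width: 0.0238
finger_force: 30.0
```

```bash
python3 f.py
```

```text
30.35 pos [ 0.4428 -0.136   0.0818] Ftool [-1.3  -4.35 -9.41] [0.17 0.34 0.5 ] Ttool [ 1.145  0.043 -0.117] [0.016 0.021 0.018] 6
```

Floor contact at TCP 0.082, within 1 mm of the expected seated height. I'll ease off the pressure, then let go.

Call:
{"name": "carry_out", "arguments": {"motion": "0 0 -0.003 0;0 0 -0.006 0;0 0 -0.009 0;0 0 -0.01 0;0 0 -0.01 0;0 0 -0.01 0;0 0 -0.01 0;0 0 -0.01 0"}}

```text
time: 31.15
tool_pos: [0.4429, -0.1358, 0.0819]
ee_rot: [3.141, 0.001, 1.293]
wrist_force: [-2.5, -2.6, 5.3]
width: 0.0234
finger_force: 30.0
```

```bash
python3 f.py
```

```text
31.45 pos [ 0.4429 -0.1358  0.0819] Ftool [-2.32 -2.23 -5.33] [0.31 0.38 0.54] Ttool [ 0.623 -0.326 -0.057] [0.029 0.026 0.022] 6
```

Call:
{"name": "carry_out", "arguments": {"motion": "0 0 -0.002 0;0 0 -0.004 0;0 0 -0.006 0;0 0 -0.006 0;0 0 -0.006 0;0 0 -0.006 0;0 0 -0.006 0;0 0 -0.006 0"}}

```text
time: 32.25
tool_pos: [0.4424, -0.1352, 0.082]
ee_rot: [-3.14, -0.001, 1.293]
wrist_force: [-0.9, -0.2, -3.6]
width: 0.0238
finger_force: 30.0
```

Call:
{"name": "carry_out", "arguments": {"motion": "0 0 0 0;0 0 0 0;0 0 0 0;0 0 0 0;0 0 0 0;0 0 0 0;0 0 0 0;0 0 0 0", "grip": 0.2}}

```text
time: 33.05
tool_pos: [0.4428, -0.1355, 0.0825]
ee_rot: [3.142, -0.0, 1.293]
wrist_force: [-0.4, 0.1, 1.0]
width: 0.0565
finger_force: 0.0
```

```bash
python3 f.py
```

```text
33.35 pos [ 0.4427 -0.1355  0.0825] Ftool [-0.14 -0.43 -0.14] [0.39 0.56 0.32] Ttool [ 0.053 -0.07   0.   ] [0.036 0.024 0.025] 6
```

Released, with no force on the hand. Retreating straight up and checking the seat.

Call:
{"name": "carry_out", "arguments": {"motion": "0 0 -0.05 0;0 0 -0.15 0;0 0 -0.3 0;0 0 -0.5 0;0 0 -0.7 0;0 0 -0.85 0;0 0 -0.9 0;0 0 -0.9 0"}}

```text
time: 34.15
tool_pos: [0.4434, -0.1358, 0.2189]
ee_rot: [3.139, 0.0, 1.293]
wrist_force: [0.2, 0.3, -0.1]
width: 0.0561
finger_force: 0.0
```

Call:
{"name": "carry_out", "arguments": {"motion": "-0.1 0 -0.1 0;-0.3 0 -0.2 0;-0.5 0 -0.3 0;-0.7 0 -0.4 0;-0.8 0 -0.5 0;-0.8 0 -0.5 0;-0.8 0 -0.5 0;-0.8 0 -0.5 0"}}

```text
time: 34.95
tool_pos: [0.4097, -0.2497, 0.2907]
ee_rot: [-3.139, -0.002, 1.294]
wrist_force: [0.4, -0.1, 0.2]
width: 0.0563
finger_force: 0.0
```

```bash
python3 -c "
from h import *
w=snap('wrist');s=snap('side')
print(proj(w,[[.443,-.1354,.107],[.443+.085*.272,-.1354+.085*.962,.066]]))
b=w['image'][0:300,150:500];a=cv2.resize(s['image'][220:310,230:430],None,fx=2,fy=2,interpolation=cv2.INTER_CUBIC);a=np.vstack([a,np.zeros((120,400,3),np.uint8)])
cv2.imwrite('pics/c6.png',cv2.hconcat([a,b])[:,:,::-1])"
```

```text
[[320.3210911  103.4491861 ]
 [320.40239347  22.49446801]]
```

View pics/c6.png

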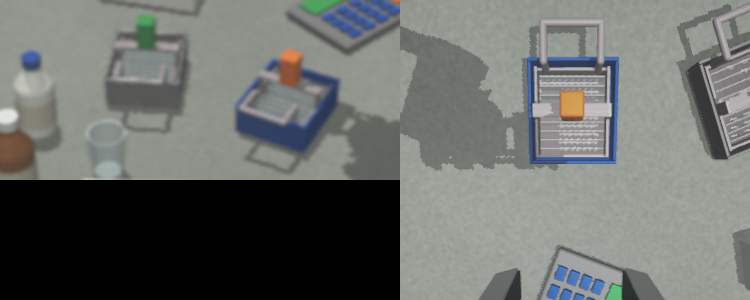

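The rack sits level and inside all four walls of the blue dish: block at (572,105), bar out over the rim at row 22, block centre matching its predicted seated position. The other objects in view look undisturbed, and the hand is clear.

```bash
python3 -c "
from bench import robot
print(robot.close_job())"
```

```text
the job is handed in; nothing more can be done
None
```

The orange-gripped rack is off the stand and standing upright in the blue dish, released with the arm clear, and the job was handed in at about 35 s; the push on the red keeper stayed under 5 N and nothing else in view looked moved.

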